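# Spring the feed roller into the nut sheller's cups

### The arm

A 6-joint arm with a two-finger parallel gripper is mounted at the origin on the work surface. World frame = base frame: x ahead of the robot, y to its left, z up, the work surface at z = 0. Lengths are in m, angles in rad, forces in N, time in s.
With the tool pointing down it reaches from about 0.25 to 0.775 m from the base axis. Payload 4 kg.
Tool frame: the origin (TCP) lies between the finger pads; the fingertips stand 25 mm ahead of it and the grasp point (between the pads) lies 6 mm ahead of it (robot.tip_reach is the z of the fingertips in the tool frame, in m); z points along the fingers, y is the line along which they close (so a half turn about z gives the same grasp; the last joint's range is limited). The gripper opens to 94 mm and grips with 3 to 60 N. Pads are 16 mm wide; open, the fingers measure 119 mm over their backs; the gripper's body (75 mm by 177 mm) begins 78 mm behind the grasp point.
Start: joints at [1.219, 0.087, 1.371, -0, 1.684, -0.103], TCP at [0.135, 0.533, 0.231] pointing down, gripper open.
Joint ranges: [-3.1, 3.1], [-0.76, 2.03], [0.27, 2.55], [-1.08, 4.22], [0.17, 2.65], [-2.57, 2.57]. Speed limits (rad/s): [2.79, 2.79, 3.14, 3.14, 3.14, 3.14].

### API

Orientations are given as [roll, pitch, yaw] about the fixed x, y, z axes, in that order (R = Rz(yaw) Ry(pitch) Rx(roll)).
In Python, from bench import robot gives the robot as it stands. The module is installed in compiled form; this text tells all that it offers.
- The arm moves only by the shell command python3 -m handwheel 'ROWS'. ROWS is JSON, a list of rows, each a list of 3 entries, a list of its own where there are three numbers: the turn, a rotation vector about the world's x, y, z in units of 90 degrees (1.0 is 90 degrees), then the shift along the world's x, y, z in units of 0.05 m (1.0 is 0.05 m), then the closure, from 0 (fully open) to 1 (shut). A call has 1 to 5 rows; each row shifts and turns the commanded pose from where the row before left it; what a row does not reach is not made up. A row lasts 1/10 s, in which the tool goes at most 50 mm and 8.59 degrees, less where a joint would pass 70% of its speed; a pose out of reach is approached as far as the arm can. A call with a number of a shift or a turn outside -1 to 1 is refused whole. A call with a gripper value outside its range is refused whole. The fingers move at their own pace and stop on an object; the grip force is fixed at half the most. Time passes only in rows, so rows that do not move let the fingers close. It gives the time, the measured TCP pose, the force, the opening and the grip force at its end, in the units of the state.
- robot.get_obs(): the state, without advancing time (a new reading comes with each control period).
- robot.snapshot(name): name is "scene" or "top"; returns (picture, depth): 400x640x3 uint8, red, green, blue; 400x640 float32, m along the optical axis (not along the pixel's ray), 0 where there is no reading.
- robot.calibration(name): a dict with "mtx" (3x3 intrinsics, pixels), "extrinsics" (4x4, takes a point from camera to world coordinates). Camera axes: x right, y down, z forward; pixel columns grow to the right and rows downward; lengths in m; the calibration is good to about 2 mm. A picture is of the moment at which its call begins. calibration takes no time and is no camera call.
- robot.close_job(): hands the job in; it is judged then, once.
Trained networks look in the newest picture that a camera, given by its name, has taken for a name from the list of things; names that differ only in an ending like _2 or _b are one class to them, and where a whole thing is asked for, a point or a joint stands for the part that bears it (a point fixed in the world has none). Each returns a list of dicts, best first, with "p" (0 to 1); they miss things now and then, are a little off and sometimes report something else, mostly with a low value. They report only what shows in the picture. A call takes as long as a camera call. They do not tell look-alikes from the thing itself.
- robot.boxes_of(query, camera): "bbox" ([left, top, right, bottom] in pixels, round what is visible of it).
The state is a dict: "time": time; "joint_positions": joint angles; "qvel": joint speeds; "joint_torque": joint torques, N m; "tool_pos": TCP position; "ee_rot": TCP orientation; "wrist_force": force on the tool from outside, world axes, zero at the start; "wrist_torque": the same for the moment, N m; "width": finger opening in m; "finger_force": force on a finger pad.
Only numpy, scipy, OpenCV 4.12 (cv2) and the standard library are available. Lean on these libraries where they do the work, as an engineer would, in place of code of your own. Each camera call takes 0.05 s, during which the arm holds its last target. There are 200 camera calls.

### The job

Fit the green feed roller into the nut sheller: pinch its two upright tabs together so that its spring-loaded spindle shortens, lower it between the two brass end cups of the stand, and let go so that it springs out with a pin in each cup. Either way round will do. Leave the red roller where it stands.

Things in the scene. Friction and masses are not known exactly. Their poses are not given: they have to be found in the camera images.
- green_roller_mid (a point): Green feed roller, a sprung spindle standing on two feet 36 mm wide, 0.21 kg. Point: on the spindle's axis, midway between the pin tips when sprung out, 22 mm above the underside. y along the spindle, z up. Pins of 10 mm diameter at both ends: 106 mm over their tips when out, 76 when squeezed. Green ribbed roller in the -y half, bare coil and brass sleeve in the +y half. Symmetric in use.
- green_tab (a point): Outer face of the green roller's -y tab, at the height to pinch: 43 mm above the spindle axis. The like tab stands at +y. Tabs: flat, green, upright, 26 mm wide, 4 thick, tops 58 mm above the axis; 66 mm over both outer faces when out, 36 squeezed; pins reach 20 mm beyond the faces. Pinch both along y from above, fingertips 30 to 43 mm above the axis so that they clear the cups.
- plunger (a joint): How far the green roller's spring is squeezed (m): 0 out, 0.030 at its stop. It pushes with 4 N at 0 and 9.5 N at the stop; a grip of 20 to 30 N squeezes it fully and carries the roller. The spindle's middle is then midway between the fingers. It springs out as the fingers open; about 0.002 remains when it sits in the cups.
- cup_mid (a point): Sheller stand, fixed: black base plate 130 x 200 x 12 mm, two blue posts with brass cups facing each other. Point: on the cups' axis, midway, 60 mm above the table; y along the axis, z up. Rims 91 mm apart; cups 6.5 mm deep, 30 wide inside, 37 outside; discs on the posts reach 21 mm above the axis. A squeezed spindle has 7.5 mm to spare at each end; released pins settle 10 mm below the axis.
- red_roller_mid (a point): Red feed roller, a bystander of the same shape and size as the green one but with red roller and tabs; point and axes as on the green one. Not to be disturbed.
Mind the look-alikes: they are no part of the job. What is shaped like the part that bears cup_mid but orange or purple is not meant.

How it is judged:
At the end, for the whole second after the job is handed in: The green roller sits between the cups, either way round, with a pin in each: its point within 13 mm across, 6 mm along the cups' axis and from 15 mm below to 13 mm above the cups' point, its axis within 0.2 rad of the cups' axis, its spring back out to 7 mm or less and still (x of green_roller_mid in the frame of cup_mid between -0.013 and 0.013 m and y of green_roller_mid in the frame of cup_mid between -0.006 and 0.006 m and z of green_roller_mid in the frame of cup_mid between -0.015 and 0.013 m and angle between the y axis of green_roller_mid and the y axis of cup_mid, either way round below 0.2 rad and value of joint plunger below 0.007 m and velocity of joint plunger below 0.01 m/s); the robot touches nothing.
It fails at once if the red roller is moved by more than 30 mm (distance of red_roller_mid from where it was at the start of the episode above 0.03 m).
It also fails if it takes over 38 s, if anything falls off the work surface, if the arm or the gripper's body presses on something with over 40 N, if the wrist force passes 120 N, or if a joint passes its speed limit or range.

## Working session

There is one attempt and no reset: what is moved stays moved. The work goes in short steps, Python scripts to look and compute and a shell command to move; the robot and the scene stay as the last step left them, time stands still between calls to the robot, and variables do not carry over. Pictures are saved under pics/ and viewed, at most 10 in all, crops included, and the job is handed in when it is done.

```bash
mkdir -p pics
cat > h.py <<'E'
import numpy as np,cv2
from bench import robot
def snap(n):
    p,d=robot.snapshot(n); c=robot.calibration(n); K=np.array(c["mtx"]);T=np.array(c["extrinsics"])
    v,u=np.mgrid[0:400,0:640]
    P=np.stack([(u-K[0,2])/K[0,0]*d,(v-K[1,2])/K[1,1]*d,d],-1)@T[:3,:3].T+T[:3,3]
    P[d==0]=np.nan
    return p,d,P
E
python3 - <<'E'
from h import *
ims=[]
for n in ("top","scene"):
    p,d,P=snap(n); cv2.imwrite(f"pics/{n}0.png",p[:,:,::-1]); np.savez(f"{n}0.npz",p=p,P=P)
    for q in ("green_roller_mid","cup_mid","red_roller_mid","green_tab"):
        print(n,q,[(np.round(b["bbox"]).astype(int).tolist(),round(b["p"],2)) for b in robot.boxes_of(q,n)])
E
```

```text
top green_roller_mid [([223, 151, 242, 187], 0.58)]
top cup_mid [([196, 216, 279, 287], 0.94), ([290, 156, 370, 220], 0.76), ([435, 216, 523, 288], 0.71)]
top red_roller_mid [([160, 195, 185, 222], 0.87)]
top green_tab [([222, 152, 245, 189], 0.72)]
scene green_roller_mid [([382, 168, 406, 197], 0.87)]
scene cup_mid [([276, 194, 354, 268], 0.66), ([106, 231, 202, 318], 0.65), ([304, 115, 367, 176], 0.58)]
scene red_roller_mid [([395, 116, 412, 153], 0.91)]
scene green_tab [([383, 162, 406, 198], 0.97)]
```

View pics/top0.png

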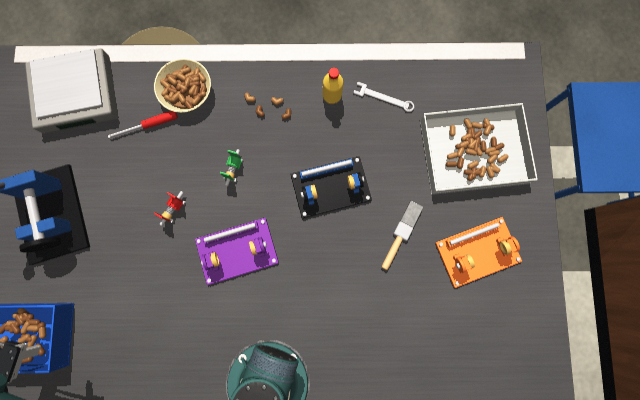

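View pics/scene0.png

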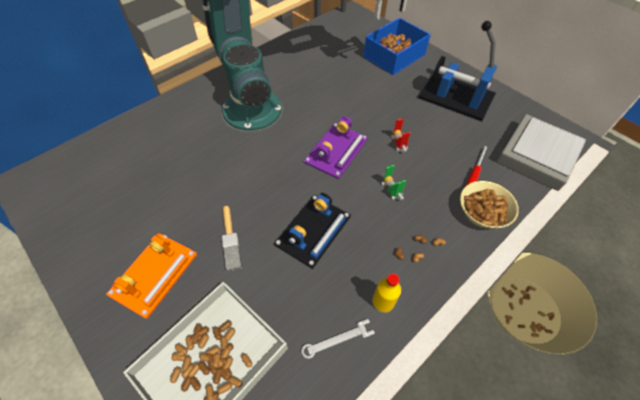

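The stand that is meant is the black one with blue posts, at top (331,187). Its look-alikes are purple (237,252) and orange (479,252), and the press at (45,215) is something else. The green roller is at (232,168) and the red one at (172,209). Next comes a close crop and the measurements.

Run:
```python
from h import *
z=np.load("top0.npz");p,P=z["p"],z["P"]
c=cv2.resize(p[140:225,155:380],None,fx=3.5,fy=3.5,interpolation=cv2.INTER_CUBIC);cv2.imwrite("pics/c0.png",c[:,:,::-1])
z2=np.load("scene0.npz")
for n,zz,(l,t,r,b),(L,T,R,B) in (("top",z,(215,143,250,195),(285,150,375,222)),("scene",z2,(375,158,415,205),(270,188,358,272))):
    p,P=zz["p"],zz["P"]
    hsv=cv2.cvtColor(p,cv2.COLOR_RGB2HSV)
    H,S,V=[hsv[...,i].astype(int) for i in range(3)]
    box=np.zeros(H.shape,bool);box[t:b,l:r]=1
    m=box&(P[...,2]>.012)
    g=m&(H>45)&(H<80)&(S>120)
    def st(a,lab):
        a=a[np.isfinite(a[:,0])]; 
        if len(a)<3: print(n,lab,len(a));return
        print(n,lab,len(a),"med",np.median(a,0).round(4),"lo",np.percentile(a,3,axis=0).round(4),"hi",np.percentile(a,97,axis=0).round(4))
    st(P[m],"roller all");st(P[g],"green")
    gt=g&(P[...,2]>.058)
    k,lab=cv2.connectedComponents(gt.astype(np.uint8))
    for i in range(1,k): st(P[lab==i],"tab")
    box[:]=0;box[T:B,L:R]=1
    br=box&(H>12)&(H<28)&(S>110)&(P[...,2]>.03)
    k,lab=cv2.connectedComponents(br.astype(np.uint8))
    for i in range(1,k): st(P[lab==i],"brass")
    bl=box&(H>100)&(H<118)&(S>140)&(P[...,2]>.03)
    k,lab=cv2.connectedComponents(bl.astype(np.uint8))
    for i in range(1,k): st(P[lab==i],"blue")
    pl=box&(abs(P[...,2]-.012)<.006)
    st(P[pl],"plate"); print(cv2.minAreaRect(P[pl][:,:2].astype(np.float32)))
```

```text
top roller all 356 med [0.5788 0.0985 0.0345] lo [0.5305 0.0793 0.0177] hi [0.616  0.1181 0.0793]
top green 210 med [0.586  0.0957 0.0376] lo [0.5395 0.0794 0.0203] hi [0.6036 0.118  0.0786]
top tab 22 med [0.6019 0.0926 0.0728] lo [0.5984 0.0819 0.0592] hi [0.6053 0.102  0.0807]
top tab 18 med [0.5425 0.1109 0.0748] lo [0.5383 0.0988 0.0593] hi [0.5467 0.1203 0.0815]
top brass 68 med [ 0.5194 -0.2233  0.074 ] lo [ 0.5049 -0.2301  0.0442] hi [ 0.5365 -0.2162  0.0801]
top brass 55 med [ 0.494  -0.1258  0.0746] lo [ 0.48   -0.1321  0.0609] hi [ 0.5112 -0.1181  0.0805]
top blue 1
top blue 1
top blue 6 med [ 0.5783 -0.2294  0.0315] lo [ 0.574  -0.231   0.0306] hi [ 0.5847 -0.2256  0.0324]
top blue 1
top blue 1
top blue 1
top blue 1
top blue 1
top blue 2
top blue 1
top blue 1
top blue 2
top blue 2
top blue 75 med [ 0.522  -0.2374  0.075 ] lo [ 0.5082 -0.2457  0.043 ] hi [ 0.539  -0.229   0.0786]
top blue 3 med [ 0.5472 -0.0903  0.0308] lo [ 0.5446 -0.0905  0.0305] hi [ 0.5487 -0.0903  0.0359]
top blue 2
top blue 3 med [ 0.5469 -0.1205  0.0309] lo [ 0.5465 -0.1231  0.0301] hi [ 0.5497 -0.1
[... 1228 characters left out ...]
blue 5 med [ 0.5588 -0.0982  0.0316] lo [ 0.5559 -0.1057  0.031 ] hi [ 0.5591 -0.0913  0.0329]
scene blue 81 med [ 0.5335 -0.239   0.0752] lo [ 0.508  -0.2482  0.0331] hi [ 0.5431 -0.2282  0.0809]
scene blue 2
scene blue 1
scene blue 2
scene blue 1
scene blue 3 med [ 0.5792 -0.1785  0.0313] lo [ 0.5785 -0.182   0.0313] hi [ 0.5793 -0.1744  0.0321]
scene blue 1
scene blue 1
scene blue 1
scene blue 3 med [ 0.59   -0.2246  0.0324] lo [ 0.5899 -0.2258  0.0305] hi [ 0.5912 -0.2213  0.0336]
scene plate 1986 med [ 0.5184 -0.1799  0.0124] lo [ 0.4469 -0.2713  0.0087] hi [ 0.5905 -0.0762  0.0162]
((0.5012944340705872, -0.1754046082496643), (0.16290785372257233, 0.201496422290802), 14.266080856323242)
```

View pics/c0.png

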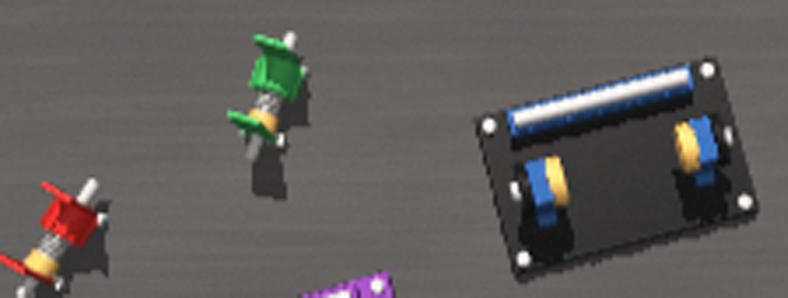

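The crop shows the black stand with blue posts and brass cups at its right, and the green roller at its upper middle with both tabs visible. The measured sizes agree: tabs 62 mm between centres with tops at 0.080, and cup discs topping out at 0.081.

The grasp point is (0.5715, 0.100) with its axis at -17.3°. The cups' mid is (0.508, -0.1745) with its axis at about -75.3°.

Run:
```python
from h import *
from scipy.spatial.transform import Rotation as R
o=robot.get_obs();print(o["time"],o["tool_pos"],o["ee_rot"],o["width"],robot.tip_reach)
y=R.from_euler("xyz",o["ee_rot"]).as_matrix()[:,1];a=np.degrees(np.arctan2(y[1],y[0]));print("ylin",a,[((t-a+90)%180-90)/90 for t in (-17.3,-75.3)])
z=np.load("top0.npz");P=z["P"]
print("max z over path", np.nanmax(np.where((P[...,0]>.3)&(P[...,0]<.7)&(abs(P[...,1])<.35),P[...,2],0)))
```

```text
0.5 [0.13546512 0.53306664 0.23048558] [3.14152872e+00 2.04004435e-05 2.89274191e+00] 0.09388496579912399 0.025
ylin 75.74190298435884 [np.float64(0.9662010779515684), np.float64(0.32175663350712397)]
max z over path 0.08531429406950419
```

```bash
python3 -m handwheel '[[[0,0,0],[0.7,-0.7,0],0],[[0,0,0],[0.7,-0.7,0],0],[[0,0,0],[0.7,-0.7,0],0],[[0,0,0],[0.7,-0.7,0],0],[[0,0,0],[0.7,-0.7,0],0]]'
```

```text
time: 1.0
tool_pos: [0.3114, 0.3566, 0.2308]
ee_rot: [3.141, 0.001, 2.893]
wrist_force: [0.5, 0.9, -0.4]
width: 0.0938
finger_force: 0.0
```

```bash
python3 -m handwheel '[[[0,0,-0.094],[0.65,-0.64,0],0],[[0,0,-0.094],[0.65,-0.64,0],0],[[0,0,-0.094],[0.65,-0.64,0],0],[[0,0,-0.094],[0.65,-0.64,0],0],[[0,0,-0.094],[0.65,-0.64,0],0]]'
python3 -m handwheel '[[[0,0,-0.094],[0.65,-0.64,0],0],[[0,0,-0.094],[0.65,-0.64,0],0],[[0,0,-0.094],[0.65,-0.64,0],0],[[0,0,-0.094],[0,0,-0.5],0],[[0,0,-0.094],[0,0,-0.5],0]]'
python3 -m handwheel '[[[0,0,-0.094],[0,0,-0.4],0],[[0,0,0],[0,0,0],0],[[0,0,0],[0,0,0],0]]'
```

```text
time: 1.5
tool_pos: [0.4741, 0.1966, 0.2308]
ee_rot: [3.141, 0.0, 2.148]
wrist_force: [0.7, 0.3, 0.2]
width: 0.0937
finger_force: 0.0
time: 2.0
tool_pos: [0.572, 0.1006, 0.1805]
ee_rot: [3.14, -0.001, 1.407]
wrist_force: [-0.4, 0.7, -1.6]
width: 0.0936
finger_force: 0.0
time: 2.3
tool_pos: [0.5704, 0.1021, 0.1607]
ee_rot: [-3.141, 0.0, 1.272]
wrist_force: [0.6, 0.1, 1.1]
width: 0.0936
finger_force: 0.0
```

```bash
python3 -m handwheel '[[[0,0,0],[0.02,-0.04,-0.5],0],[[0,0,0],[0,0,-0.5],0],[[0,0,0],[0,0,-0.3],0],[[0,0,0],[0,0,-0.25],0],[[0,0,0],[0,0,0],0]]'
python3 - <<'E'
from h import *
o=[]
for n,(u,v) in (("top",(232,165)),("scene",(394,180))):
    p,d,P=snap(n);o.append(cv2.resize(p[v-45:v+45,u-45:u+45],None,fx=4.4,fy=4.4,interpolation=2))
cv2.imwrite("pics/g1.png",np.hstack(o)[:,:,::-1])
E
```

```text
time: 2.8
tool_pos: [0.5707, 0.1001, 0.0818]
ee_rot: [-3.14, 0.001, 1.27]
wrist_force: [0.7, 0.6, -0.3]
width: 0.0936
finger_force: 0.0
```

View pics/g1.png

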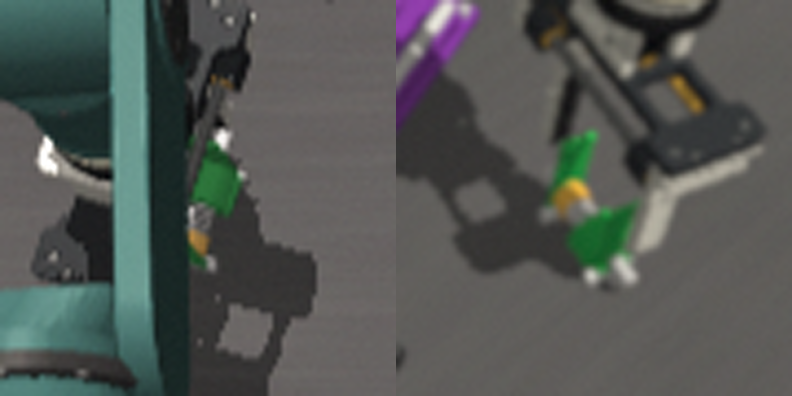

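The scene crop shows the fingers straddling the tabs, but the far finger at (650,240) looks off to one side of its tab at (605,235). I'll check this by depth.

Run:
```python
from h import *
o=robot.get_obs();t=np.array(o["tool_pos"]);print(t)
p,d,P=snap("scene");c=robot.calibration("scene");K=np.array(c["mtx"]);Ti=np.linalg.inv(np.array(c["extrinsics"]))
def pr(x):
    q=K@(Ti[:3,:3]@x+Ti[:3,3]);return ((q[:2]/q[2]-[349,135])*4.4).round()
yv=np.array([.955,-.296,0]);w=np.array([.296,.955,0])
for s in(-1,1):
    print("tip back/front",[pr(t+s*a*yv+[0,0,-.025]).tolist() for a in (.047,.0595)])
g=cv2.cvtColor(p,cv2.COLOR_RGB2HSV).astype(int)
B=np.zeros((400,640),bool);B[158:205,370:420]=1
gr=B&(g[...,0]>45)&(g[...,0]<80)&(g[...,1]>120)&(P[...,2]>.05)
k,l=cv2.connectedComponents(gr.astype(np.uint8))
for i in range(1,k):
    q=P[l==i]-t
    if len(q)>5: print("tab: along,across,z",len(q),*[(np.percentile(q@e,[3,50,97])*1000).round(1) for e in (yv,w)],(np.percentile(P[l==i][:,2],[3,97])*1000).round(1))
# finger pixels near (650,225)
B[:]=0;B[172:192,493-0-1-0-0-0-0-0-0-0-0-0-0-0-0-0-0-0-0-0-93:493-70]=1
B[:]=0;B[175:193,403:413]=1
q=P[B&~gr&(P[...,2]>.05)];print("finger",len(q),*[(np.percentile((q-t)@e,[3,50,97])*1000).round(1) for e in (yv,w)],(np.percentile(q[:,2],[3,97])*1000).round(1))
```

```text
[0.57203231 0.10022111 0.08395435]
tip back/front [[167.0, 141.0], [157.0, 128.0]]
tip back/front [[241.0, 243.0], [252.0, 257.0]]
tab: along,across,z 45 [-34.  -31.8 -29.7] [-11.4  -1.1  10.3] [51.9 81.3]
tab: along,across,z 31 [28.6 30.3 32.2] [-12.7  -7.1   1.6] [51.4 79.1]
finger 131 [31.8 56.5 83.7] [-34.7  -9.4   7.1] [ 71.1 185. ]
```

The finger is where the model predicts, and the tabs are centred between the fingers to about 1 mm. Closing now.

```bash
python3 -m handwheel '[[[0,0,0],[0,0,0],1],[[0,0,0],[0,0,0],1],[[0,0,0],[0,0,0],1],[[0,0,0],[0,0,0],1],[[0,0,0],[0,0,0],1]]'
python3 -m handwheel '[[[0,0,0],[0,0,0],1],[[0,0,0],[0,0,0],1],[[0,0,0],[0,0,0],1],[[0,0,0],[0,0,0],1],[[0,0,0],[0,0,0],1]]'
```

```text
time: 3.45
tool_pos: [0.5717, 0.1001, 0.0834]
ee_rot: [3.141, -0.0, 1.269]
wrist_force: [-0.4, 0.1, 0.7]
width: 0.0573
finger_force: 6.6
time: 3.95
tool_pos: [0.5718, 0.1, 0.0834]
ee_rot: [3.14, -0.0, 1.269]
wrist_force: [0.5, -0.5, 2.8]
width: 0.0349
finger_force: 30.0
```

```bash
python3 -m handwheel '[[[0,0,0],[0,0,0.2],1],[[0,0,0],[0,0,0.5],1],[[0,0,0],[0,0,0.7],1],[[0,0,0],[0,0,0.7],1],[[0,0,0],[0,0,0.4],1]]'
python3 -m handwheel '[[[0,0,-0.092],[-0.1,-0.4,0],1],[[0,0,-0.092],[-0.2,-0.78,0],1],[[0,0,-0.092],[-0.2,-0.8,0],1],[[0,0,-0.092],[-0.2,-0.8,0],1],[[0,0,-0.092],[-0.2,-0.8,0],1]]'
python3 -m handwheel '[[[0,0,-0.092],[-0.2,-0.8,0],1],[[0,0,-0.092],[-0.1,-0.7,0],1],[[0,0,0],[-0.08,-0.41,0],1],[[0,0,0],[0,0,0],1],[[0,0,0],[0,0,0],1]]'
python3 - <<'E'
from h import *
o=[]
for n,(u,v) in (("top",(331,187)),("scene",(315,225))):
    p,d,P=snap(n);np.savez(f"{n}1.npz",p=p,P=P);o.append(cv2.resize(p[v-50:v+50,u-50:u+50],None,fx=4,fy=4,interpolation=2))
cv2.imwrite("pics/g2.png",np.hstack(o)[:,:,::-1])
E
```

```text
time: 4.45
tool_pos: [0.5718, 0.1002, 0.211]
ee_rot: [3.139, -0.001, 1.269]
wrist_force: [-0.0, 0.7, -1.5]
width: 0.0351
finger_force: 30.0
time: 4.95
tool_pos: [0.5251, -0.0799, 0.2074]
ee_rot: [-3.14, 0.001, 0.541]
wrist_force: [-0.8, -0.3, -2.7]
width: 0.0352
finger_force: 30.0
time: 5.45
tool_pos: [0.5069, -0.1741, 0.2074]
ee_rot: [-3.14, 0.001, 0.256]
wrist_force: [0.1, 0.3, -0.9]
width: 0.0349
finger_force: 30.0
```

View pics/g2.png

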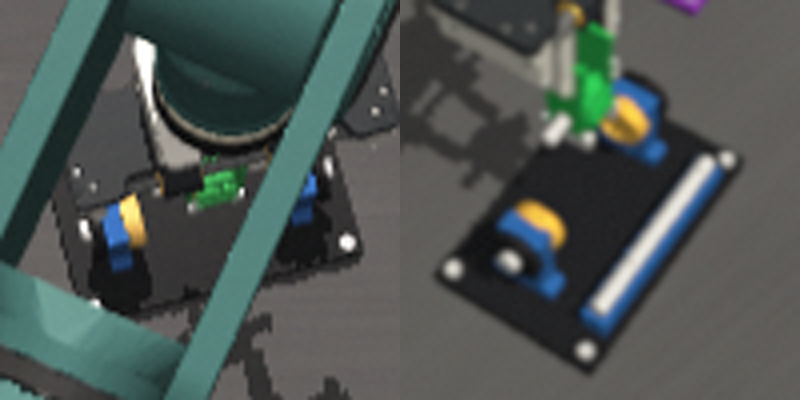

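The roller is held upright over the stand, with its near pin at (555,128) in the right half and the cups at (630,118) and (535,222). Checking its height and end clearances by depth.

Run:
```python
from h import *
z=np.load("scene1.npz");p,P=z["p"],z["P"]
t=np.array([.507,-.1743,.2074]);yv=np.array([np.sin(.256),-np.cos(.256),0]);w=np.array([-yv[1],yv[0],0])
g=cv2.cvtColor(p,cv2.COLOR_RGB2HSV).astype(int)
q=P-t; A=np.stack([q@yv,q@w,P[...,2]],-1)*1000
B=np.zeros((400,640),bool);B[170:215,295:330]=1
def s(m,l):print(l,m.sum(),np.percentile(A[m],[3,50,97],axis=0).round(1).tolist())
H,S,V=g[...,0],g[...,1],g[...,2]
ok=B&(P[...,2]>.105)
s(ok&(H>45)&(H<80)&(S>120),"green")
W=B.copy();W[:]=0;W[203:212,300:310]=1
s(W&(P[...,2]>.105)&(S<60)&(V>150),"pin")
B[:]=0;B[185:262,285:372]=1
br=B&(H>12)&(H<28)&(S>110)&(P[...,2]>.05)&(P[...,2]<.09)
k,l=cv2.connectedComponents(br.astype(np.uint8))
for i in range(1,k):
    if (l==i).sum()>10:s(l==i,"brass")
```

```text
green 228 [[-17.3, -10.2, 146.6], [-4.1, 7.2, 163.2], [17.6, 17.9, 204.8]]
pin 28 [[19.0, -3.8, 147.0], [28.4, 1.3, 149.8], [36.6, 4.9, 152.6]]
brass 53 [[-55.1, -8.2, 50.5], [-51.8, 5.7, 68.7], [-45.3, 17.0, 78.5]]
brass 56 [[45.8, -12.8, 63.4], [51.3, 3.7, 76.1], [57.4, 16.7, 79.9]]
```

Everything agrees: axis at z≈0.147, ends centred, about 1 mm off across. Lowering 88 mm.

```bash
python3 -m handwheel '[[[0,0,0],[0,0,-0.4],1],[[0,0,0],[0,0,-0.4],1],[[0,0,0],[0,0,-0.3],1],[[0,0,0],[0,0,0],1]]'
python3 -m handwheel '[[[0,0,0],[0,0,-0.2],1],[[0,0,0],[0,0,-0.2],1],[[0,0,0],[0,0,-0.2],1],[[0,0,0],[0,0,-0.06],1],[[0,0,0],[0,0,0],1]]'
python3 - <<'E'
from h import *
o=[]
for n,(u,v) in (("top",(331,187)),("scene",(315,225))):
    p,d,P=snap(n);o.append(cv2.resize(p[v-50:v+50,u-50:u+50],None,fx=4,fy=4,interpolation=2))
cv2.imwrite("pics/g3.png",np.hstack(o)[:,:,::-1])
E
```

```text
time: 5.95
tool_pos: [0.506, -0.1727, 0.15]
ee_rot: [-3.138, 0.005, 0.259]
wrist_force: [-0.4, 0.5, -2.5]
width: 0.0348
finger_force: 30.0
time: 6.45
tool_pos: [0.507, -0.1743, 0.1192]
ee_rot: [-3.141, 0.001, 0.257]
wrist_force: [0.1, -0.5, -2.0]
width: 0.035
finger_force: 30.0
```

View pics/g3.png

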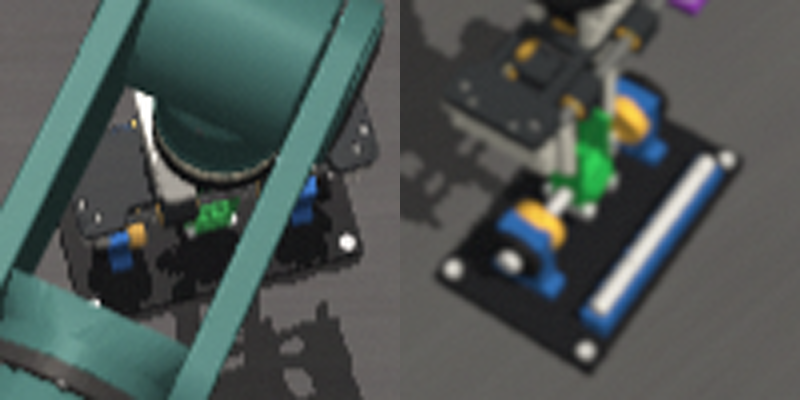

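The spindle lies between the cups: its near pin at (560,200) points into the cup at (540,220), with no contact force. Releasing.

```bash
python3 -m handwheel '[[[0,0,0],[0,0,0],0.55],[[0,0,0],[0,0,0],0.5],[[0,0,0],[0,0,0],0.4],[[0,0,0],[0,0,0],0.3],[[0,0,0],[0,0,0],0.2]]'
python3 -m handwheel '[[[0,0,0],[0,0,0],0.15],[[0,0,0],[0,0,0],0.15],[[0,0,0],[0,0,0],0.15],[[0,0,0],[0,0,0],0.15],[[0,0,0],[0,0,0],0.15]]'
python3 -m handwheel '[[[0,0,0],[0,0,0.2],0.15],[[0,0,0],[0,0,0.5],0.15],[[0,0,0],[0,0,0.8],0.15],[[0,0,0],[0,0,0.9],0.15],[[0,0,0],[0,0,0],0.15]]'
python3 -m handwheel '[[[0,0,0],[-0.6,0.6,0.4],0.15],[[0,0,0],[-0.6,0.6,0.4],0.15],[[0,0,0],[-0.6,0.6,0.4],0.15],[[0,0,0],[-0.3,0.6,0.4],0.15],[[0,0,0],[0,0,0],0.15]]'
python3 - <<'E'
from h import *
o=[]
for n,(u,v) in (("top",(331,187)),("scene",(315,225))):
    p,d,P=snap(n);np.savez(f"{n}2.npz",p=p,P=P);o.append(cv2.resize(p[v-50:v+50,u-50:u+50],None,fx=4,fy=4,interpolation=2))
    g=cv2.cvtColor(p,cv2.COLOR_RGB2HSV).astype(int);B=np.zeros((400,640),bool);B[v-40:v+40,u-45:u+45]=1
    yv=np.array([np.sin(.256),-np.cos(.256),0]);w=np.array([-yv[1],yv[0],0]);q=P-[.508,-.1745,0]
    A=np.stack([q@yv,q@w,P[...,2]],-1)*1000
    k,l=cv2.connectedComponents((B&(g[...,0]>45)&(g[...,0]<80)&(g[...,1]>120)&(P[...,2]>.075)).astype(np.uint8))
    for i in range(1,k):
        if (l==i).sum()>6: print(n,(l==i).sum(),np.percentile(A[l==i],[3,50,97],axis=0).round(1).tolist())
cv2.imwrite("pics/g4.png",np.hstack(o)[:,:,::-1])
E
```

```text
time: 7.05
tool_pos: [0.5076, -0.1745, 0.1203]
ee_rot: [3.141, -0.0, 0.257]
wrist_force: [-0.3, -0.5, -0.2]
width: 0.0676
finger_force: 0.0
time: 7.55
tool_pos: [0.5075, -0.1744, 0.1201]
ee_rot: [3.141, -0.0, 0.257]
wrist_force: [-0.1, 0.0, 0.2]
width: 0.0798
finger_force: 0.0
time: 8.05
tool_pos: [0.5104, -0.1758, 0.2491]
ee_rot: [3.132, -0.012, 0.257]
wrist_force: [0.1, 0.3, 0.2]
width: 0.0797
finger_force: 0.0
time: 8.55
tool_pos: [0.4018, -0.0523, 0.3247]
ee_rot: [3.138, -0.008, 0.261]
wrist_force: [0.7, -0.7, 0.2]
width: 0.0801
finger_force: 0.0
top 72 [[5.6, -10.8, 75.2], [24.8, 1.5, 78.6], [30.8, 12.1, 116.4]]
top 21 [[-32.0, -11.6, 80.4], [-31.4, -1.7, 111.5], [-28.9, 10.7, 118.7]]
scene 74 [[-31.0, -14.3, 76.7], [-29.7, -1.6, 98.0], [-28.0, 8.8, 116.8]]
scene 96 [[6.5, -12.2, 76.0], [30.5, 0.7, 96.1], [31.9, 11.7, 118.1]]
```

View pics/g4.png

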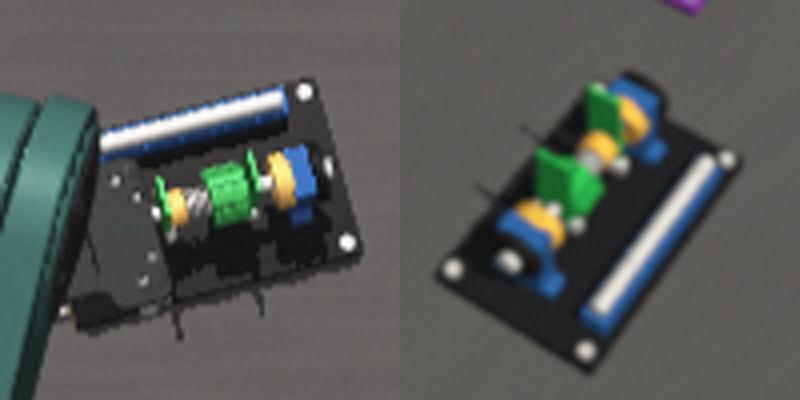

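The picture shows the roller between the cups, upright and sprung out, with tab centres at ±31 mm. It is level at axis z≈0.060, about 1 mm off centre and clear of the robot. I'll check that it stays put, then hand in.

```bash
python3 -m handwheel '[[[0,0,0],[0,0,0.2],0.15],[[0,0,0],[0,0,0],0.15],[[0,0,0],[0,0,0],0.15],[[0,0,0],[0,0,0],0.15],[[0,0,0],[0,0,0],0.15]]' >/dev/null
python3 - <<'E'
from h import *
p,d,P=snap("scene");g=cv2.cvtColor(p,cv2.COLOR_RGB2HSV).astype(int);B=np.zeros((400,640),bool);B[185:265,270:360]=1
m=B&(g[...,0]>45)&(g[...,0]<80)&(g[...,1]>120)&(P[...,2]>.075)
print(np.percentile(P[m],[3,50,97],axis=0).round(4))
z=np.load("scene2.npz");P0=z["P"];g0=cv2.cvtColor(z["p"],cv2.COLOR_RGB2HSV).astype(int)
m0=B&(g0[...,0]>45)&(g0[...,0]<80)&(g0[...,1]>120)&(P0[...,2]>.075)
a,b=np.nanmedian(P[m],0),np.nanmedian(P0[m0],0);print(a-b,m.sum(),m0.sum())
if np.abs(a-b).max()<.003: print(robot.close_job())
E
```

```text
[[ 0.4875 -0.207   0.0758]
 [ 0.508  -0.1883  0.095 ]
 [ 0.526  -0.1438  0.1176]]
[-1.25198658e-05 -2.09307488e-03 -2.05164750e-03] 173 171
the job is handed in; nothing more can be done
None
```

The green roller is fitted in the black stand with a pin in each cup, the red roller was never approached, and the job is handed in at about 9 s of the 38 s limit; the judge's verdict was not shown.

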